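Put the stage plate back into the microscope stand

TASK

The microscope's head is off and its stand has been cleaned: the round stage plate lies loose on the stand's base and the right-hand stage clip lies across the plate's empty round seat. Push that clip aside until it is well clear of the seat, and nudge the plate over the deck until it drops into its seat and lies flat, flush with the deck. Do it all by pushing, never picking the plate up; leave both clips clear of the seat, and the jar, eyepiece and brush standing and lying where they are.

Things in the scene. Friction and masses are not known exactly. Their poses are not given: they have to be found in the camera images.
- stand: fixed grey microscope stand: flat base, its deck (top face) 36 mm above the table, reaching x = -145 to 185 mm, y = -115 to 115 mm, with a round dark-floored recess (the seat). Origin: on the table directly under the seat's centre; x to the stand's rear (away from the robot at yaw 0), y to its left, z up
- seat (a point): centre of the seat's floor: a round recess in the deck, 87 mm in diameter and 6 mm deep (floor 30 mm above the table), its wall upright, with a thumb notch 12 mm wide and deep at the front left
- column (a point): foot of the stand's fixed steel column, on the deck 150 mm behind the seat's centre: 25 mm in diameter, 190 mm tall, with 44 mm collars at its foot and 70 to 88 mm above the deck
- plate: loose round stage plate, plastic, white above and black below, 84 mm in diameter and 6 mm thick, about 50 g, lying flat on the deck in front of the seat, often partly over its edge. Origin: centre of its underside, z up. Home in its seat its underside is 30 mm above the table and its top is level with the deck
- right_stud (a point): axis of the right clip's stud, at deck height, in the stand's frame at x = 75, y = -62 mm; its steel head is 12 mm in diameter and rises 13 mm above the deck (the left clip has its like at y = 62 mm)
- right_clip (a joint): right stage clip: level steel strip 10 mm wide, 2.5 mm thick, 3 to 5.5 mm above the deck, 72 mm long from its stud, the last 12 mm bent up to 13 mm. Turns about the upright stud, stays where left (about 0.5 N moves it). Angle in rad: 0 = pointing at the seat's centre, growing outwards to the stand's right (counter-clockwise from above) to 1.5; below about 0.5 it overlaps the seat
- right_clip_tip (a point): tip of the right clip, on its centre line 72 mm from the stud, 8 mm above the deck
- left_clip (a joint): left stage clip, mirror image of the right one, at y = +62 mm of the stand; its angle grows as it swings outwards to the stand's left (clockwise from above). It starts well clear of the seat
- left_clip_tip (a point): tip of the left clip, on its centre line 72 mm from the stud, 8 mm above the deck
- jar: bystander: glass sample jar with a white lid, 46 mm in diameter and 62 mm tall, standing on the table to the left of the stand. Origin: centre of its underside
- eyepiece: bystander: black microscope eyepiece, 38 mm in diameter and 50 mm tall, standing on the table to the left of the stand, behind the jar. Origin: centre of its underside
- brush: bystander: slim brush with a dark wooden handle, 180 mm long and 10 mm thick, lying on the table to the right of the stand. Origin: under its middle, x along it towards the bristles
There are look-alikes about, which are no part of the job. What is meant by the plate is not pink, and is the smaller of those in its own colour.

How it is judged (in metres and radians):
At the end, for the whole second after the job is handed in: The plate lies at rest in its seat, centred within 3 mm, its underside within 1.5 mm of the seat's floor and level within 0.03 rad, and both clips stand more than 0.55 rad off the line to the seat's centre, clear of the seat (horizontal distance between plate and stand below 0.003 m and z of plate in the frame of stand below 0.0315 m and angle between plate's own z axis and vertical below 0.03 rad and linear speed of plate below 0.01 m/s and value of joint each of right_clip, left_clip above 0.55 rad); the robot touches nothing.
It fails at once if the plate is lifted more than 8 mm off the deck (z of plate in the frame of stand above 0.044 m).
It fails at once if the plate is tipped up by more than 0.4 rad (angle between plate's own z axis and vertical above 0.4 rad).
It fails at once if the jar is moved more than 20 mm or tipped over (distance of jar from where it was at the start of the episode above 0.02 m or angle between jar's own z axis and vertical above 0.5 rad).
It fails at once if the eyepiece is moved more than 20 mm or tipped over (distance of eyepiece from where it was at the start of the episode above 0.02 m or angle between eyepiece's own z axis and vertical above 0.5 rad).
It fails at once if the brush is moved more than 20 mm (distance of brush from where it was at the start of the episode above 0.02 m).
It also fails if it takes over 45 s, if anything falls off the work surface, if the arm or the gripper's body presses on something with over 40 N, if the wrist force passes 120 N, or if a joint passes its speed limit or range.

ROBOT

A 6-joint arm with a two-finger parallel gripper is mounted at the origin on the work surface. World frame = base frame: x ahead of the robot, y to its left, z up, the work surface at z = 0. Lengths are in mm, angles in rad, forces in N, time in s.
With the tool pointing down it reaches from about 350 to 975 mm from the base axis. Payload 7.1 kg.
Tool frame: the origin (TCP) lies on the centre line of the jaws, within the pads' length; the fingertips stand 8 mm ahead of it and the grasp point (between the pads) lies 11 mm behind it; x points along the fingers, z is the direction in which the jaws open and shut, and the axes are right-handed (so a half turn about x gives the same grasp; the last joint's range is limited). The gripper opens to 88 mm and grips with 3 to 60 N. Pads are 20 mm wide; open, the fingers measure 115 mm over their backs; the gripper's body (75 mm by 178 mm) begins 61 mm behind the grasp point.
Start: joints at [1.212, 0.423, 1.63, -0, 1.089, -0.019], TCP at [208.28, 589.258, 230.675] pointing down, gripper open.
Joint ranges: [-3, 3], [-0.9, 2.11], [0.09, 2.58], [-1.31, 4.45], [0.11, 2.69], [-2.54, 2.54]. Speed limits (rad/s): [2.39, 2.39, 3.01, 3.14, 3.14, 3.14].

INTERFACE

Orientations are given as a rotation vector (axis times angle).
In Python, from workcell import status, get_image, camera_params, close_job gives the robot as it stands. The module is installed in compiled form; this text tells all that it offers.
- The arm moves only by the tool apply_moves, never from a script. Its argument "increments" is a list of rows, each a list of 7 numbers: the closure in counts, from 0 (fully open) to 255 (shut), then the shift along the tool's x, y, z in mm, then the turn, a rotation vector about the tool's x, y, z in degrees. A call has exactly 8 rows; each row shifts and turns the commanded pose from where the row before left it, along the tool's axes as they then stand; what a row does not reach is not made up. A row lasts 1/8 s, in which the tool goes at most 62.5 mm and 10.7 degrees, less where a joint would pass 70% of its speed; a pose out of reach is approached as far as the arm can. A call with a gripper value outside its range is refused whole. The fingers move at their own pace and stop on an object; the grip force is fixed at half the most. Time passes only in rows, so rows that do not move let the fingers close, or fill a call up. It gives the time, the measured TCP pose, the force and the opening at its end, in the units of the state.
- status.get_obs(): the state, without advancing time (a new reading comes with each control period).
- get_image(name): name is "scene" or "top"; returns the picture (480x640x3 uint8, red, green, blue); there is no depth.
- camera_params(name): a dict with "camera_matrix" (3x3 intrinsics, pixels), "rvec" (rotation vector, rad) and "tvec" (3), from world to camera coordinates, as OpenCV has them. Camera axes: x right, y down, z forward; pixel columns grow to the right and rows downward; lengths in mm; the calibration is good to about 2 mm. A picture is of the moment at which its call begins. camera_params takes no time and is no camera call.
- close_job(): hands the job in, once; it reports no verdict.
The state is a dict: "t": time; "qpos": joint angles; "qvel": joint speeds; "joint_torque": joint torques, N m; "ee_pos": TCP position; "orientation": TCP orientation; "ft_force": force on the tool from outside, world axes, zero at the start; "moment": the same for the moment, N m; "width": finger opening in mm.
Only numpy, scipy, OpenCV 4.12 (cv2) and the standard library are available. Lean on these libraries where they do the work, as an engineer would, in place of code of your own. Each camera call takes 0.05 s, during which the arm holds its last target.

## Working session

There is one attempt and no reset: what is moved stays moved. The work goes in short steps, Python scripts to look and compute and a tool call to move; the robot and the scene stay as the last step left them, time stands still between calls to the robot, and variables do not carry over. Pictures are saved under pics/ and viewed, and the job is handed in when it is done.

Besides the shell and the picture viewer there is one more tool, called after "Request:" in YAML: its name, and indented under it one key for each argument. apply_moves: Moves the arm, as the interface text tells. Its arguments: {"type":"object","properties":{"increments":{"type":"array"}},"required":["increments"]}

```bash
mkdir -p pics
cat > h.py <<'E'
import numpy as np,cv2
from workcell import status,get_image,camera_params,close_job
def save(n,f):
    im=get_image(n); cv2.imwrite('pics/'+f,im[:,:,::-1]); return im
def ray(n,u,v,z):
    p=camera_params(n);K=np.array(p['camera_matrix']);R=cv2.Rodrigues(np.array(p['rvec'],float))[0];t=np.array(p['tvec'],float).ravel()
    c=-R.T@t; d=R.T@np.linalg.inv(K)@np.array([u,v,1.]); return c+d*(z-c[2])/d[2]
def proj(n,P):
    p=camera_params(n); return cv2.projectPoints(np.array(P,float).reshape(-1,1,3),np.array(p['rvec'],float),np.array(p['tvec'],float),np.array(p['camera_matrix'],float),None)[0].reshape(-1,2)
E
python3 - <<'E'
from h import *
save('top','top0.png');save('scene','scene0.png')
for n in('top','scene'):
    p=camera_params(n);R=cv2.Rodrigues(np.array(p['rvec'],float))[0];print(n,p['camera_matrix'],-R.T@np.array(p['tvec']).ravel())
print(status.get_obs())
E
```

```text
top [[583.16869512   0.         318.08751717]
 [  0.         583.16869512 231.4216209 ]
 [  0.           0.           1.        ]] [411.86966515  31.50368059 945.09137317]
scene [[597.9533531    0.         318.99854771]
 [  0.         597.9533531  234.68862445]
 [  0.           0.           1.        ]] [1031.34694397 -228.2690677   942.50017439]
{'t': 0.1, 'qpos': array([ 1.21199251e+00,  4.23805530e-01,  1.63063165e+00, -3.71364239e-06,
        1.08860340e+00, -1.89826176e-02]), 'qvel': array([ 0.00096592, -0.00410806, -0.00064693, -0.00121898,  0.001545  ,
        0.00063034]), 'joint_torque': array([-7.09801334e-04, -5.45613885e+01, -2.74325091e+01,  6.45696837e-02,
        1.87888148e-02, -5.62158925e-05]), 'ee_pos': array([208.11116157, 588.79253934, 229.94665568]), 'orientation': array([-0.95617302,  1.35224252,  0.9548224 ]), 'ft_force': array([-0.11263744,  0.67305771, -0.09972349]), 'moment': array([ 0.0084976 , -0.00606836, -0.00570695]), 'width': 87.90574915024702}
```

View pics/top0.png

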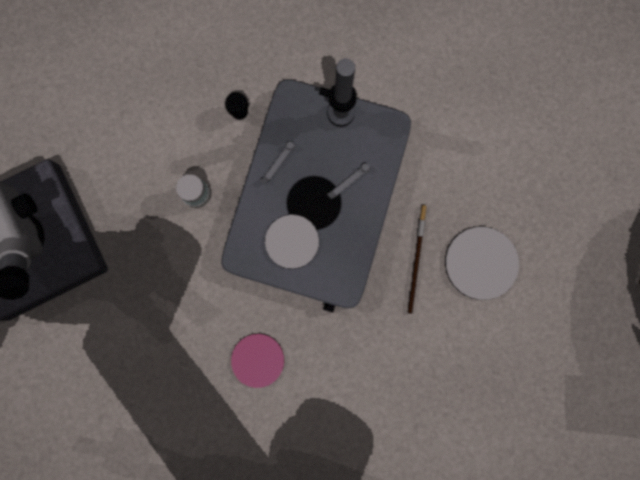

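View pics/scene0.png

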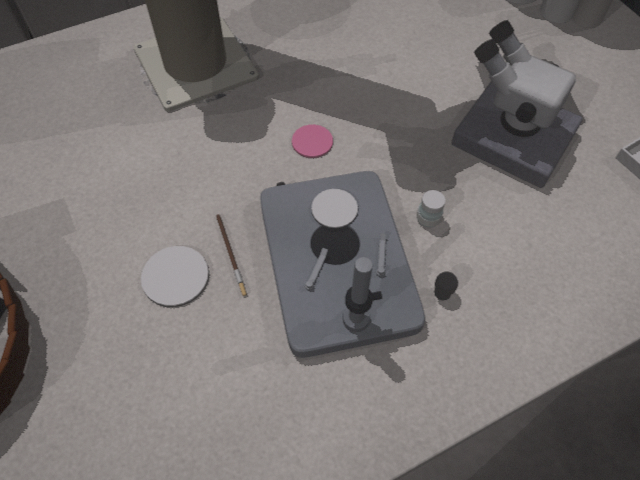

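```bash
cat > m.py <<'E'
from h import *
def plate(n,im,roi,z=42,thr=95):
    g=im.min(2).astype(int); m=np.zeros(g.shape,np.uint8); x0,y0,x1,y1=roi
    hsv=cv2.cvtColor(im,cv2.COLOR_RGB2HSV)
    m[y0:y1,x0:x1]=(g[y0:y1,x0:x1]>thr)*255
    cs=cv2.findContours(m,0,1)[0]; c=max(cs,key=cv2.contourArea)
    pts=c.reshape(-1,2); W=np.array([ray(n,u,v,z)[:2] for u,v in pts],np.float32)
    hull=cv2.convexHull(W); (cx,cy),(a,b),_=cv2.fitEllipse(hull.reshape(-1,1,2)); return (cx,cy),(a,b),cv2.contourArea(c)
E
python3 - <<'E'
from m import *
t=cv2.imread('pics/top0.png')[:,:,::-1].copy(); s=cv2.imread('pics/scene0.png')[:,:,::-1].copy()
print(t[241,292],t[260,330],t[200,315],t[150,320],t[300,300])
print(plate('top',t,(262,210,325,272))); print(s[208,335],s[280,290],plate('scene',s,(300,185,370,230)))
# deck mask top: bluish
d=t.astype(int); m=((d[:,:,2]-d[:,:,0])>3).astype(np.uint8)*255
m=cv2.morphologyEx(m,cv2.MORPH_OPEN,np.ones((5,5)))
c=max(cv2.findContours(m[:, 200:430].copy(),0,1,offset=(200,0))[0],key=cv2.contourArea)
W=np.array([ray('top',u,v,36)[:2] for u,v in c.reshape(-1,2)],np.float32)
print('deck',cv2.minAreaRect(W),cv2.minAreaRect(c))
for n,P in(('top',[(290.5,146),(366,167)]),('scene',[(380.5,271),(310,286)])):
  for p in P: print(n,ray(n,*p,49))
cv2.imwrite('pics/crop_t.png',cv2.resize(t[60:320,210:430,::-1],None,fx=2.3,fy=2.3,interpolation=cv2.INTER_CUBIC))
cv2.imwrite('pics/crop_s.png',cv2.resize(s[160:360,250:440,::-1],None,fx=2.9,fy=2.9,interpolation=cv2.INTER_CUBIC))
E
```

```text
[135 128 130] [72 71 75] [12  7 12] [70 71 77] [109 100  98]
((506.72509765625, 78.3547592163086), (82.28414916992188, 83.2100830078125), 2154.0)
[164 161 163] [107 109 115] ((505.61431884765625, 81.01754760742188), (136.4456787109375, 162.37503051757812), 2824.5)
deck ((588.1632080078125, 41.17240905761719), (225.33816528320312, 327.2457580566406), 74.83983612060547) ((315.6482238769531, 193.13919067382812), (143.75634765625, 204.27896118164062), 16.24563217163086)
top [656.64383084  84.60842257  49.        ]
top [626.15630328 -35.00458549  49.        ]
scene [661.28201958  84.64829518  49.        ]
scene [631.81457292 -33.86375488  49.        ]
```

View pics/crop_t.png

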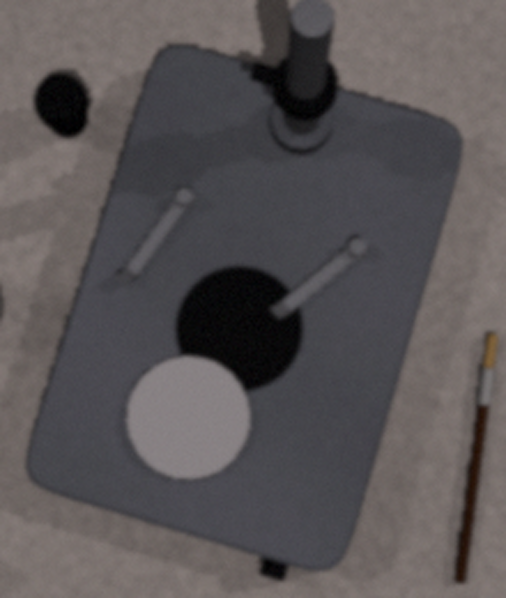

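View pics/crop_s.png

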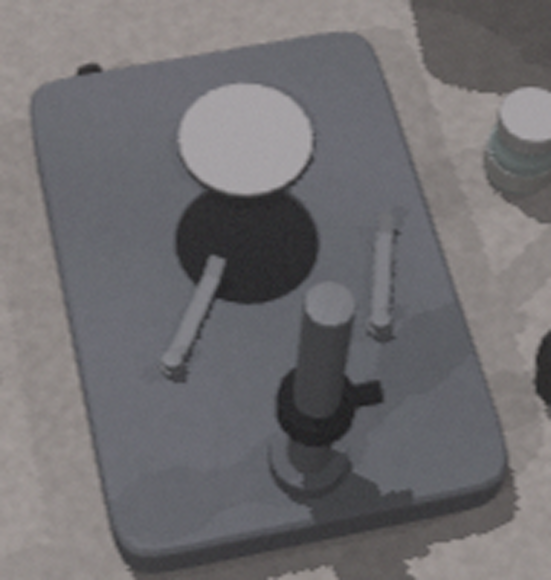

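```bash
cat > seat.py <<'E'
from m import *
from scipy.optimize import least_squares
t=cv2.imread('pics/top0.png')[:,:,::-1].copy(); s=cv2.imread('pics/scene0.png')[:,:,::-1].copy()
for n,im,roi,thr in(('top',t,(275,165,350,235),40),('scene',s,(300,215,370,270),75)):
    x0,y0,x1,y1=roi; g=cv2.GaussianBlur(im.max(2),(3,3),0); m=np.zeros(g.shape,np.uint8); m[y0:y1,x0:x1]=(g[y0:y1,x0:x1]<thr)*255
    m=cv2.morphologyEx(m,cv2.MORPH_OPEN,np.ones((5,5)))
    c=max(cv2.findContours(m,0,1)[0],key=cv2.contourArea)
    W=np.array([ray(n,u,v,36)[:2] for u,v in c.reshape(-1,2)])
    f=lambda p:np.hypot(*(W-p[:2]).T)-p[2]
    r=least_squares(f,[*W.mean(0),42],loss='cauchy',f_scale=1); print(n,r.x,len(W),(abs(r.fun)<1.5).sum(),cv2.contourArea(c),c.reshape(-1,2).min(0),c.reshape(-1,2).max(0))
print(plate('scene',s,(300,185,370,228),thr=138),plate('top',t,(262,210,325,272),thr=100))
E
python3 seat.py
```

```text
top [570.12979246  45.76090184  42.18169974] 163 114 1910.5 [287 176] [340 228]
scene [570.66547653  46.12879634  42.22642318] 147 94 1369.5 [311 226] [359 264]
((506.5235900878906, 78.96175384521484), (81.51911163330078, 81.99075317382812), 1292.5) ((506.6217346191406, 78.41915893554688), (81.82673645019531, 82.84251403808594), 2130.0)
```

```bash
cat > go.py <<'E'
from h import *
from scipy.spatial.transform import Rotation as Ro
def pose():
    o=status.get_obs(); return o['ee_pos'],Ro.from_rotvec(o['orientation']).as_matrix(),o
def to(P,R=None):
    p,R0,_=pose(); R=R0 if R is None else R
    return np.round(R.T@(np.array(P)-p),1)
E
python3 - <<'E'
from go import *
p,R,o=pose(); print(R.round(3)); print(np.degrees(np.arctan2(R[1,2],R[0,2])))
u=np.array([.458,.889,0]); 
for s in(1,-1):
    z=s*u; x=np.array([0,0,-1.]); y=np.cross(z,x); Rt=np.c_[x,y,z]
    print(s,np.degrees(Ro.from_matrix(R.T@Rt).as_rotvec()).round(1), (R.T@(np.array([611,21,100])-p)).round(1))
for n,c in(('top',[(331,195.6),(266,178)]),('scene',[(325,250),(386,236)])):
    for q in c: print(n,ray(n,*q,43).round(1))
for q in [(334,299)]:pass
a=-14.6*np.pi/180;S=np.array([570.3,45.9]);M=np.array([[np.cos(a),-np.sin(a)],[np.sin(a),np.cos(a)]])
for q in((75,-62),(75,62),(150,0)):print(q,S+M@np.array(q), proj('top',[*(S+M@np.array(q)),49]),proj('scene',[*(S+M@np.array(q)),49]))
E
```

```text
[[-0.001 -0.943  0.333]
 [-0.001  0.333  0.943]
 [-1.     0.    -0.001]]
70.52977915771739
1 [ 7.8 -0.1  0. ] [ 130.5 -569.1 -400.8]
-1 [-1.722e+02 -0.000e+00 -1.000e-01] [ 130.5 -569.1 -400.8]
top [580.2  18.6  43. ]
top [605.5 121.8  43. ]
scene [579.1  22.1  43. ]
scene [603.2 130.7  43. ]
(75, -62) [627.24988758 -33.00317044] [[364.7376478  166.28316222]] [[309.21806651 283.59944952]]
(75, 62) [658.506488   86.9927667] [[289.03015631 144.80847663]] [[380.86275675 269.14503127]]
(150, 0) [715.45637557   8.08959626] [[339.91518037 111.23976017]] [[356.63637346 316.64997789]]
```

Request:
apply_moves:
  increments:
    - [255,0,0,0,7.8,0,0]
    - [255,0,-45,-23,0,0,0]
    - [255,0,-45,-23,0,0,0]
    - [255,0,-45,-23,0,0,0]
    - [255,0,-45,-23,0,0,0]
    - [255,0,-45,-23,0,0,0]
    - [255,0,-45,-23,0,0,0]
    - [255,0,-45,-23,0,0,0]

```text
t: 1.1
ee_pos: [415.1, 300.3, 230.5]
orientation: [-0.852, 1.398, 0.852]
ft_force: [0.6, 0.7, 0.3]
width: 10.9
```

Run:
```python
from go import *
print(to([611,21,100]),pose()[0],pose()[2]['width'])
```

```text
[ 130.5 -302.1 -158.5] [415.13254722 300.31096297 230.52504406] 10.874264835931719
```

Request:
apply_moves:
  increments:
    - [255,0,-50,-26,0,0,0]
    - [255,0,-50,-26,0,0,0]
    - [255,0,-50,-26,0,0,0]
    - [255,0,-50,-26,0,0,0]
    - [255,40,-50,-27,0,0,0]
    - [255,40,-52,-27,0,0,0]
    - [255,40,0,0,0,0,0]
    - [255,0,0,0,0,0,0]

```text
t: 2.1
ee_pos: [600.7, 32.7, 116.2]
orientation: [-0.849, 1.404, 0.855]
ft_force: [-0.8, 0.5, 0.2]
width: 0.7
```

Run:
```python
from go import *
print(to([611,21,45.5]),pose()[0],pose()[1].round(3),pose()[2]['width'])
save('top','top1.png');s=save('scene','scene1.png')
cv2.imwrite('pics/c1.png',cv2.resize(s[160:360,250:440,::-1],None,fx=2.9,fy=2.9))
```

```text
[ 70.7 -15.   -5.5] [600.70032081  32.74436671 116.24305303] [[-0.007 -0.888  0.459]
 [-0.     0.459  0.888]
 [-1.     0.006 -0.004]] 0.6502726524201831
```

View pics/c1.png

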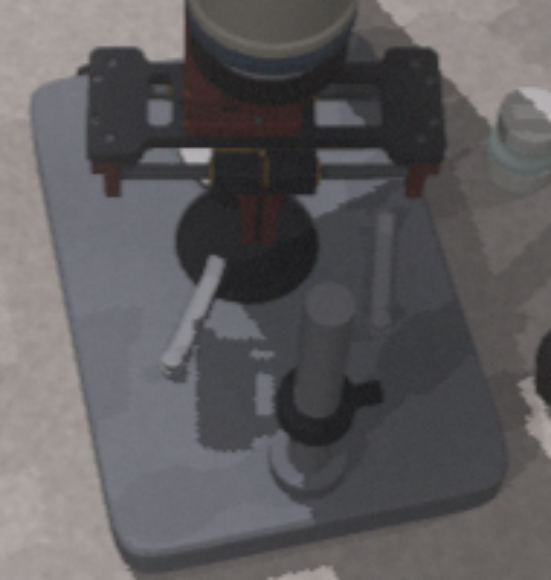

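Request:
apply_moves:
  increments:
    - [255,10,-15,-5.5,0,0,0]
    - [255,20,0,0,0,0,0]
    - [255,20,0,0,0,0,0]
    - [255,12,0,0,0,0,0]
    - [255,5,0,0,0,0,0]
    - [255,0,0,0,0,0,0]
    - [255,0,0,0,0,0,0]
    - [255,0,0,0,0,0,0]

```text
t: 3.2
ee_pos: [614.5, 21.7, 53.1]
orientation: [-0.852, 1.397, 0.851]
ft_force: [0.0, -0.3, -0.1]
width: 0.7
```

Run:
```python
from go import *
p,R,o=pose()
print(p, to([611,21,45.5]))
W=[(611,21),(603,13),(591,0),(583,-12),(579,-25)]
for a,b in zip(W,W[1:]): print(b,(R.T@(np.array([b[0]-a[0],b[1]-a[1],0]))).round(1))
```

```text
[614.5308603   21.70712434  53.07429098] [ 7.6  2.8 -2.2]
(603, 13) [ -0.    3.4 -10.8]
(591, 0) [ -0.    4.7 -17.1]
(583, -12) [ -0.    1.6 -14.3]
(579, -25) [ -0.   -2.4 -13.4]
```

Request:
apply_moves:
  increments:
    - [255,7.5,0,0,0,0,0]
    - [255,0,3,-6,0,0,0]
    - [255,0,3,-7,0,0,0]
    - [255,0,3,-9,0,0,0]
    - [255,0,2,-9,0,0,0]
    - [255,0,1,-8,0,0,0]
    - [255,0,1,-7,0,0,0]
    - [255,0,0,0,0,0,0]

```text
t: 4.2
ee_pos: [580.9, -13.8, 44.9]
orientation: [-0.851, 1.398, 0.852]
ft_force: [0.2, 1.1, -0.7]
width: 0.6
```

Run:
```python
from go import *
print(to([583,-12,45.5]),to([579,-25,45.5]),to([577,-30,45.5]))
```

```text
[-0.6 -1.   2.6] [ -0.6  -3.4 -10.8] [ -0.6  -4.  -16.2]
```

Force shows clip contact (about 1 N). Continue the arc, then rise and look.

Request:
apply_moves:
  increments:
    - [255,0,-2,-6,0,0,0]
    - [255,0,-2,-6,0,0,0]
    - [255,0,-1,-6,0,0,0]
    - [255,0,0,0,0,0,0]
    - [180,0,0,6,0,0,0]
    - [90,-40,0,6,0,0,0]
    - [90,-50,0,0,0,0,0]
    - [90,-10,50,30,0,0,0]

```text
t: 5.2
ee_pos: [556.6, 28.0, 148.6]
orientation: [-0.852, 1.391, 0.845]
ft_force: [-0.4, 0.3, -0.5]
width: 36.9
```

Run:
```python
from go import *
print(pose()[0],pose()[2]['width'])
t=save('top','top2.png');s=save('scene','scene2.png')
cv2.imwrite('pics/c2.png',np.hstack([cv2.resize(s[160:360,250:440,::-1],(400,420)),cv2.resize(t[80:320,210:430,::-1],(400,420))]))
```

```text
[556.61551625  28.01241879 148.59048102] 36.89473299233855
```

View pics/c2.png

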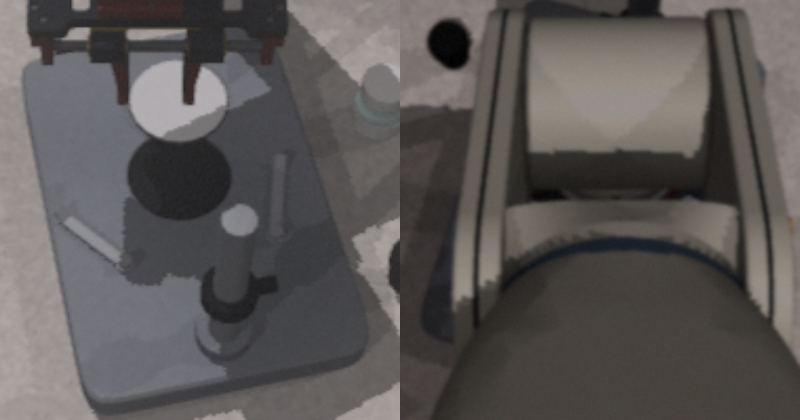

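Run:
```python
from go import *
T=ray('scene',280,264,43)[:2];st=np.array([627.2,-33]);v=T-st;s=np.array([570.3,45.9])-st
print(T,np.hypot(*v),np.arctan2(s[0]*v[1]-s[1]*v[0],s@v))
im=cv2.imread('pics/scene2.png')[:,:,::-1];
print(to([461.3,102,45.5]),to([570.3,45.9,45.5]),pose()[1].round(3))
```

```text
[568.30608776 -59.1552551 ] 64.44059487659 1.3639490739697453
[100.9 111.6  21.7] [100.9 -11.   21.4] [[ 0.    -0.89   0.456]
 [ 0.001  0.456  0.89 ]
 [-1.     0.     0.001]]
```

Request:
apply_moves:
  increments:
    - [90,0,45,10,0,0,0]
    - [90,0,45,10,0,0,0]
    - [90,0,21.5,1.5,0,0,0]
    - [90,20,0,0,0,0,0]
    - [90,20,0,0,0,0,0]
    - [90,10,0,0,0,0,0]
    - [90,0,0,0,0,0,0]
    - [90,0,0,0,0,0,0]

```text
t: 6.3
ee_pos: [463.8, 98.8, 95.4]
orientation: [-0.852, 1.397, 0.851]
ft_force: [-0.1, 0.0, -0.4]
width: 56.4
```

Run:
```python
from m import *;from go import *
print(pose()[0],pose()[2]['width'],to([461.3,102,45.5]))
s=save('scene','scene3.png')
print(plate('scene',s,(300,185,370,228),thr=130))
cv2.imwrite('pics/c3.png',cv2.resize(s[140:360,250:440,::-1],None,fx=2.6,fy=2.6))
```

```text
[463.77354795  98.82379054  95.35051137] 56.42567502740451 [49.8  3.7  1.7]
((480.8098449707031, 102.3378677368164), (12.672791481018066, 45.26279067993164), 73.0)
```

View pics/c3.png

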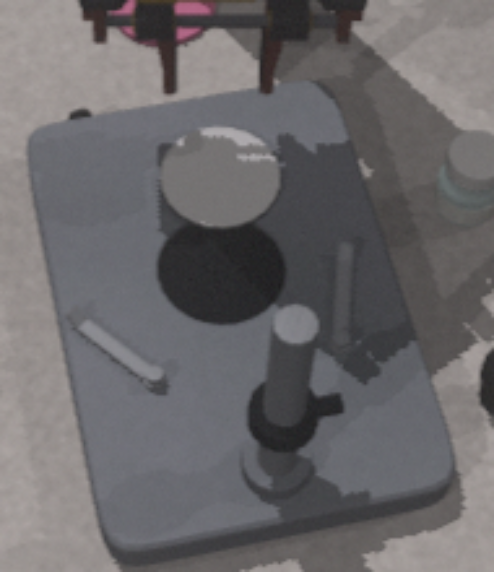

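Request:
apply_moves:
  increments:
    - [90,15,4,1.5,0,0,0]
    - [90,20,0,0,0,0,0]
    - [90,10,0,0,0,0,0]
    - [90,4,0,0,0,0,0]
    - [90,0,0,0,0,0,0]
    - [90,0,0,0,0,0,0]
    - [90,0,0,0,0,0,0]
    - [90,0,0,0,0,0,0]

```text
t: 7.35
ee_pos: [460.5, 102.1, 46.2]
orientation: [-0.852, 1.397, 0.852]
ft_force: [-0.4, 0.8, -0.3]
width: 56.7
```

Run:
```python
from m import *;from go import *
print(pose()[0],pose()[2]['width'],pose()[2]['ft_force'],to([461.3,102,45.5]))
d=np.array([.889,-.458]);
print(to([*(np.array([570.3,45.9])-41*d),45.5]))
```

```text
[460.54342885 102.07575816  46.24761056] 56.65227108434159 [-0.37594884  0.76055793 -0.29723302] [ 0.7 -0.7  0.3]
[  0.8 -82.3   0.3]
```

Request:
apply_moves:
  increments:
    - [90,0.5,-6,0,0,0,0]
    - [90,0,-6,0,0,0,0]
    - [90,0,-6,0,0,0,0]
    - [90,0,-6,0,0,0,0]
    - [90,0,-6,0,0,0,0]
    - [90,0,-6,0,0,0,0]
    - [90,0,-6,0,0,0,0]
    - [90,0,0,0,0,0,0]

```text
t: 8.35
ee_pos: [498.3, 82.6, 45.5]
orientation: [-0.852, 1.397, 0.851]
ft_force: [0.1, 0.5, -0.2]
width: 56.9
```

Run:
```python
from m import *;from go import *
d=np.array([.889,-.458]);
print(to([*(np.array([570.3,45.9])-41*d),45.5]))
s=save('scene','scene4.png')
cv2.imwrite('pics/c4.png',cv2.resize(s[140:360,250:440,::-1],None,fx=2.6,fy=2.6))
```

```text
[  0.  -39.8   0.4]
```

View pics/c4.png

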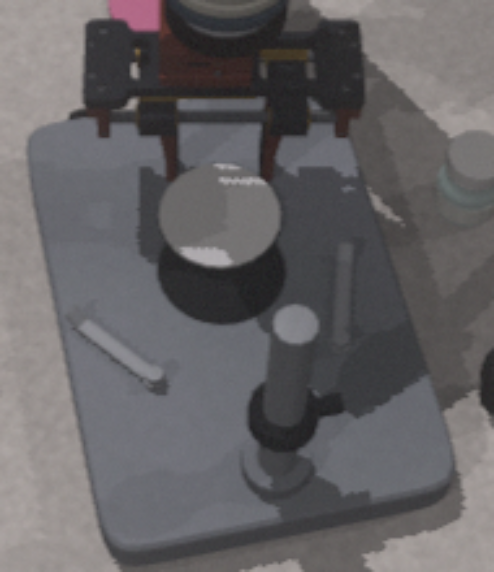

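Request:
apply_moves:
  increments:
    - [90,0,-6,0,0,0,0]
    - [90,0,-6,0,0,0,0]
    - [90,0,-6,0,0,0,0]
    - [90,0,-6,0,0,0,0]
    - [90,0,-5,0,0,0,0]
    - [90,0,-4,0,0,0,0]
    - [90,0,-3,0,0,0,0]
    - [90,0,0,0,0,0,0]

```text
t: 9.4
ee_pos: [530.0, 66.2, 45.5]
orientation: [-0.852, 1.397, 0.852]
ft_force: [0.1, -0.2, -0.5]
width: 57.1
```

Run:
```python
from m import *;from go import *
d=np.array([.889,-.458]);
print(to([*(np.array([570.3,45.9])-41*d),45.5]))
s=save('scene','scene5.png')
cv2.imwrite('pics/c5.png',cv2.resize(s[140:360,250:440,::-1],None,fx=2.6,fy=2.6))
```

```text
[-0.  -4.2  0.4]
```

View pics/c5.png

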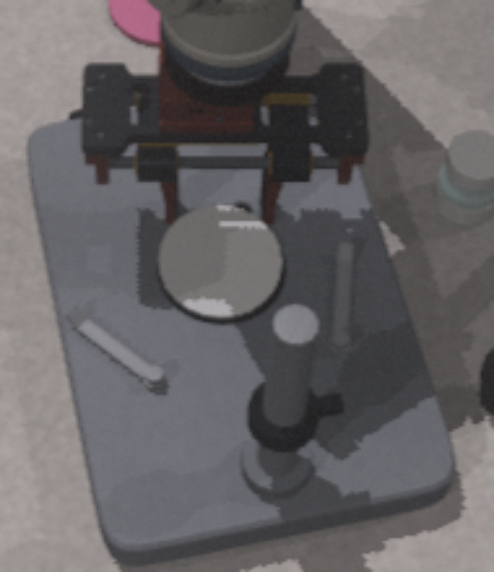

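Request:
apply_moves:
  increments:
    - [90,0,-1.5,0,0,0,0]
    - [90,0,-1.5,0,0,0,0]
    - [90,0,-1,0,0,0,0]
    - [90,0,-1,0,0,0,0]
    - [90,0,-0.5,0,0,0,0]
    - [90,0,0,0,0,0,0]
    - [90,0,0,0,0,0,0]
    - [90,0,0,0,0,0,0]

```text
t: 10.45
ee_pos: [534.5, 63.8, 45.5]
orientation: [-0.852, 1.398, 0.852]
ft_force: [-0.7, 0.4, 0.8]
width: 57.0
```

Run:
```python
from m import *;from go import *
d=np.array([.889,-.458]);
print(to([*(np.array([570.3,45.9])-41*d),45.5]))
s=save('scene','scene6.png')
cv2.imwrite('pics/c6.png',cv2.resize(s[190:290,290:400,::-1],None,fx=5,fy=5))
```

```text
[-0.   1.   0.5]
```

View pics/c6.png

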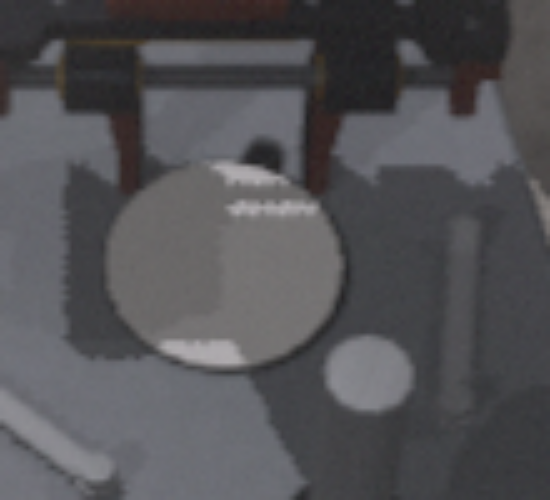

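Request:
apply_moves:
  increments:
    - [90,0,10,0,0,0,0]
    - [90,-20,10,0,0,0,0]
    - [90,-45,10,0,0,0,0]
    - [90,-45,40,20,0,0,0]
    - [90,0,30,50,0,0,0]
    - [90,0,10,55,0,0,0]
    - [90,0,0,55,0,0,0]
    - [90,0,0,40,0,0,0]

```text
t: 11.5
ee_pos: [537.8, 311.5, 154.8]
orientation: [-0.853, 1.397, 0.853]
ft_force: [0.3, -0.3, 0.3]
width: 56.7
```

Run:
```python
from m import *;from go import *
s=save('scene','scene7.png');t=save('top','top7.png');print(pose()[0])
cv2.imwrite('pics/c7.png',np.hstack([cv2.resize(s[190:290,290:400,::-1],(400,364)),cv2.resize(t[150:260,255:375,::-1],(400,364))]))
```

```text
[538.89499997 312.73536527 154.78435877]
```

View pics/c7.png

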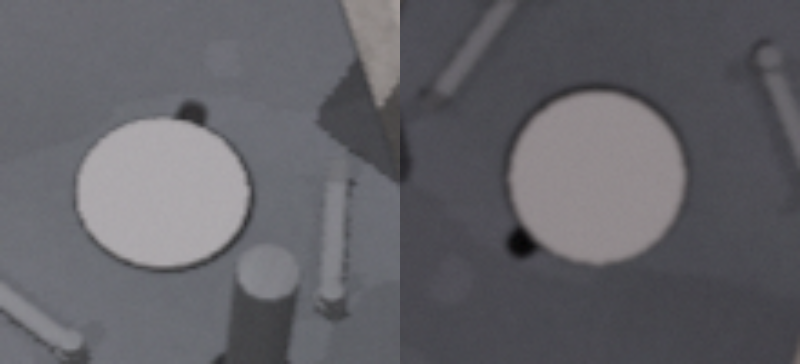

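Run:
```python
from m import *;from go import *
from scipy.optimize import least_squares
s=cv2.imread('pics/scene7.png')[:,:,::-1].copy();t=cv2.imread('pics/top7.png')[:,:,::-1].copy()
for z in(36,39,42):
  print(z,plate('scene',s,(300,215,362,268),z,145),plate('top',t,(280,170,345,235),z,100))
print(s[240,335],s[260,300],t[200,315],t[240,340],t[172:182,315].mean(1), t[226:236,315].mean(1), t[200,285:293].mean(1),t[200,336:346].mean(1))
# joint fit of tilted plate: disc edge points vs cameras
def edge(im,roi,thr):
    x0,y0,x1,y1=roi;m=np.zeros(im.shape[:2],np.uint8);m[y0:y1,x0:x1]=(im.min(2)[y0:y1,x0:x1]>thr)*255
    return cv2.fitEllipse(cv2.convexHull(max(cv2.findContours(m,0,1)[0],key=cv2.contourArea)))
print(edge(s,(300,215,362,268),145),edge(t,(280,170,345,235),100))
c=[570.3,45.9];a=np.linspace(0,2*np.pi,60,endpoint=False)
for n in('scene','top'):
  for z0,sl in((36,0),(39,6/84)):
    d=np.array([.889,-.458]);P=[[c[0]+42*np.cos(k),c[1]+42*np.sin(k),z0-sl*42*(np.cos(k)*d[0]+np.sin(k)*d[1])] for k in a]
    print(n,z0,cv2.fitEllipse(proj(n,P).astype(np.float32)))
```

```text
36 ((568.7332763671875, 45.92253112792969), (80.5638427734375, 81.4096450805664), 1395.5) ((568.5717163085938, 45.31576156616211), (82.25985717773438, 82.66465759277344), 2058.5)
39 ((570.295654296875, 45.08626937866211), (80.33168029785156, 81.10337829589844), 1395.5) ((568.0147094726562, 45.272071838378906), (82.02790832519531, 82.29362487792969), 2058.5)
42 ((571.7759399414062, 44.272884368896484), (79.87145233154297, 81.22322845458984), 1395.5) ((567.4923095703125, 45.21321487426758), (81.77828979492188, 82.06510162353516), 2058.5)
[172 169 171] [109 110 115] [146 140 140] [69 68 73] [ 75.33333333  74.33333333  69.66666667  56.          48.33333333
  82.         123.         137.         141.33333333 141.33333333] [143.         141.         135.66666667 117.33333333  90.66666667
  75.33333333  72.          73.33333333  74.33333333  75.33333333] [ 69.66666667  57.66666667  70.33333333 107.         129.33333333
 140.33333333 142.33333333 141.33333333] [141.33333333 141.66666667 137.33333333 120.33333333  93.
  67.33333333  69.          75.33333333  78.66666667  77.66666667]
((334.15875244140625, 242.44607543945312), (39.97062683105469, 45.94607162475586), 93.55487060546875) ((313.8265380859375, 203.30325317382812), (51.66803741455078, 52.140811920166016), 94.96460723876953)
scene 36 ((334.60333251953125, 243.15065002441406), (41.077308654785156, 47.73356246948242), 93.03433227539062)
scene 39 ((334.646484375, 242.24942016601562), (42.878231048583984, 47.84852981567383), 93.68990325927734)
top 36 ((313.50311279296875, 202.23403930664062), (52.42023468017578, 53.14842987060547), 86.96247100830078)
top 39 ((313.44085693359375, 201.97891235351562), (52.00691223144531, 53.347625732421875), 94.47870635986328)
```

View pics/scene7.png

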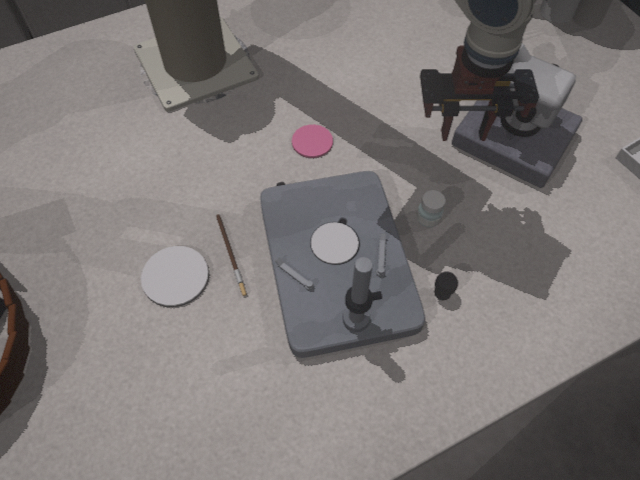

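Run:
```python
from h import *
a=cv2.imread('pics/scene7.png')[:,:,::-1].copy();b=cv2.imread('pics/scene0.png')[:,:,::-1].copy()
for nm,(x0,y0,x1,y1) in dict(jar=(412,185,450,230),brush=(210,210,250,300)).items():
    print(nm,cv2.phaseCorrelate(cv2.cvtColor(a[y0:y1,x0:x1],6+1).astype(np.float32),cv2.cvtColor(b[y0:y1,x0:x1],7).astype(np.float32)))
# clip angles
for nm,st,tip,sg in(('R',(627.2,-33.),(280,264),1),('L',(658.5,87.),(385,238),-1)):
    v=ray('scene',*tip,43)[:2]-st;s=np.array([569.5,45.8])-st;print(nm,np.hypot(*v),sg*np.arctan2(s[0]*v[1]-s[1]*v[0],s@v))
```

```text
jar ((-0.33244066799091954, -0.1234224537801687), 0.4949514526791043)
brush ((-0.02421243686470831, -0.1136934975162518), 0.9314809534284804)
R 64.44059487659 1.3567063858004689
L 66.05920434027497 1.0842861745900727
```

Run:
```python
from h import *
o=status.get_obs();print(o['t'],o['ft_force'],abs(o['qvel']).max(),o['ee_pos']);print(close_job())
```

```text
11.6 [ 0.68659133 -0.95712011 -0.18028508] 0.08253041091268093 [538.89499997 312.73536527 154.78435877]
the job is handed in; nothing more can be done
None
```

I pushed the right clip clear of the seat with the closed fingers. I then pushed the plate from behind with the half-open fingers until it dropped into its seat, backed the arm off, and handed the job in at 11.6 s. No verdict was reported.

**Plate:** both cameras, read at deck height, put its centre at about (568.6, 45.6) mm. That is roughly 1.6 mm from my estimate of the seat centre, (570.2, 45.8) mm. The limit is 3 mm and the seat leaves about 1.5 mm of play, so it probably rests against the front wall. Its outline looks as round as when it lay flat at the start. The fingers also passed over its trailing edge with almost no force. I did not measure its height or tilt directly, and I did not press on it to confirm it is fully down.

**Clips:** the right one stands at about 1.36 rad and the left at about 1.08 rad, both beyond the required 0.55. My readings of the clips' length from the stud came out at 64–66 mm instead of 72 mm, because I could not pick out the bent tips exactly.

**Bystanders:** the jar and brush show less than half a pixel of shift in the scene camera. The jar's match was weak because of the arm's shadow. I checked the eyepiece only by eye, and it looks unmoved.

**Arm:** at hand-in the wrist force read about 1 N, close to the noise seen throughout. The last picture shows the gripper in front of the parked microscope, and I judged it clear from that low force alone.

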